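# Lay the pipe in the cutting trough and shut the keeper

## Task

Get the copper pipe ready for sawing by pushing alone, lifting nothing: push the pipe that stands in the wooden trough over, so that it lies down along the trough with its top end towards the stop, then push it along until its end is right up against the stop. Then push the steel keeper over and press it down flat on the pipe. Leave the other things on the bench where they are.

Things in the scene. Friction and masses are not known exactly. Their poses are not given: they have to be found in the camera images.
- trough: fixed wooden trough, 300 mm long, 78 wide. Origin: centre of its underside, on the bench. x runs along it from the open end (-150 mm) to the stop's end (+150), y across, z up. Floor 10 mm above the bench; two side walls 14 mm thick, 50 mm apart inside, tops 32 mm above the bench. The stop closes the +x end: a block 20 mm thick, top 50 mm above the bench, its inner face at x = +130.
- stop_face (a point): centre of the stop's face that the pipe's end must meet (trough x = +130, y = 0, 31 mm above the bench); axes as the trough's
- pipe: loose copper pipe, 42 mm outside diameter, wall 2.5, length 140, about 0.24 kg. It starts standing on the trough's floor between the walls near the open end, its axis at trough x from -115 to -75 mm and y = 0, its top 150 mm above the bench. Origin: centre of the end it stands on (its foot); z runs along the pipe from foot to head.
- pipe_mid (a point): the pipe's middle, on its axis, 70 mm from either end; axes as the pipe's
- pipe_head (a point): centre of the pipe's head, the end that is uppermost at the start, 140 mm from the foot; axes as the pipe's
- keeper_tip (a point): middle of the keeper's free edge. The keeper is a flat steel plate 62 mm long from hinge to this edge, 30 wide along the trough, 5 thick. Its hinge line runs along the trough's +y wall: plate centred at trough x = +60 mm, hinge at y = +34 mm, 55.5 mm above the bench, between two small ears with tops 60 mm above the bench.
- keeper (a joint): angle of the keeper (rad): 0 = shut, level across the trough on top of a pipe lying in it (plate's upper face 58 mm above the bench); 1.57 = upright; more = leaning outwards, towards trough +y. It starts at 1.70 to 2.00 and stops at 0 and 2.05. The hinge is stiff (about 0.08 N m): the keeper stays at whatever angle it is left.
- coupling: upright copper pipe coupling, a ring 48 mm across and 50 mm tall, open at both ends, standing on the bench on the side of the trough away from the keeper's hinge; origin at the centre of its underside. Bystander, to be left alone.
- stub: short, thin copper pipe stub, 28 mm across and 85 mm tall, standing on the bench on the same side as the coupling; not the pipe to be tipped; origin at the centre of its underside. Bystander, to be left alone.
- elbow: copper 90-degree elbow fitting lying on the bench, about 80 x 80 x 30 mm, on the same side as the coupling; origin at the middle of its underside. Bystander, to be left alone.
- wrench: 190 mm steel wrench lying on the bench left of the trough; origin on its underside at about its middle. Bystander, to be left alone.
- driver: 200 mm screwdriver lying on the bench right of the trough on the robot's side; origin on its underside at about its middle. Bystander, to be left alone.
- glue: white bottle, 56 mm across and 150 mm tall, standing on the bench left of the trough; origin at the centre of its underside. Bystander, to be left alone.
- flux: low aluminium tin, 70 mm across and 55 mm tall, standing right of the trough; origin at the centre of its underside. Bystander, to be left alone.
- tape: black tape measure, about 62 x 34 x 62 mm, standing right of the trough; origin at the centre of its underside. Bystander, to be left alone.

How it is judged:
By the outcome, as a careful person would: the job done as asked, in the order asked, and still so for the second after the job is handed in, with the robot touching nothing.
It also fails if it takes over 53 s, if anything falls off the work surface, if the arm or the gripper's body presses on something with over 40 N, if the wrist force passes 120 N, or if a joint passes its speed limit or range.

## Robot

A 6-joint arm with a two-finger parallel gripper is mounted at the origin on the work surface. World frame = base frame: x ahead of the robot, y to its left, z up, the work surface at z = 0. Lengths are in m, angles in rad, forces in N, time in s.
With the tool pointing down it reaches from about 0.3 to 0.775 m from the base axis. Payload 14.6 kg.
Tool frame: the origin (TCP) lies on the centre line of the jaws, within the pads' length; the fingertips stand ctrl.tcp_to_tips ahead of it and the grasp point (between the pads) lies 2 mm behind it (ctrl.tcp_to_tips is the distance from the TCP to the fingertips, in m); z points along the fingers, y is the line along which they close (so a half turn about z gives the same grasp; the last joint's range is limited). The gripper opens to 94 mm and grips with 3 to 60 N. Pads are 16 mm wide; open, the fingers measure 119 mm over their backs; the gripper's body (75 mm by 177 mm) begins 78 mm behind the grasp point.
Start: joints at [1.072, 0.3, 1.521, -0, 1.321, -0.067], TCP at [0.23, 0.5, 0.19] pointing down, gripper open.
Joint ranges: [-3.03, 3.03], [-0.79, 2.21], [0.23, 2.52], [-1.04, 4.18], [0, 3.07], [-2.55, 2.55]. Speed limits (rad/s): [2.22, 2.22, 2.57, 3.14, 3.14, 3.14].

## Interface

Orientations are given as [roll, pitch, yaw] about the fixed x, y, z axes, in that order (R = Rz(yaw) Ry(pitch) Rx(roll)).
In Python, from station import telemetry, viewer, hand_in, ctrl gives the robot as it stands.
- The arm moves only by the tool step_arm, never from a script. Its argument "plan" is a list of rows, each an object of numbers: "dx", "dy", "dz": the shift along the tool's x, y, z scaled (see below); "rx", "ry", "rz": the turn, a rotation vector about the tool's x, y, z scaled (see below); "claw": the closure, from 0 (fully open) to 1 (shut). In form: [{"dx": .., "dy": .., "dz": .., "rx": .., "ry": .., "rz": .., "claw": ..}, ...]. A call has 1 to 10 rows; each row shifts and turns the commanded pose from where the row before left it, along the tool's axes as they then stand; what a row does not reach is not made up. The controller multiplies each number of a shift by 0.1 m and each number of a turn by 90 degrees. A row lasts 1/10 s, in which the tool goes at most 50 mm and 8.59 degrees, less where a joint would pass 70% of its speed; a pose out of reach is approached as far as the arm can. A call with a number of a shift or a turn outside -1 to 1 is refused whole. A call with a gripper value outside its range is refused whole. The fingers move at their own pace and stop on an object; "grip_force" is the grip in N (left out, the last holds). Time passes only in rows, so rows that do not move let the fingers close. It gives the time, the measured TCP pose, the force, the opening and the grip force at its end, in the units of the state.
- telemetry.get_obs(): the state, without advancing time (a new reading comes with each control period).
- viewer.camera(name): name is "side" or "top"; returns a dict with "img" (400x640x3 uint8, red, green, blue), "z_map" (400x640 float32, m along the optical axis (not along the pixel's ray), 0 where there is no reading), "fx", "fy", "cx", "cy" (pixels), "R" (3x3) and "t" (3): a world point X has camera coordinates R X + t. Camera axes: x right, y down, z forward; pixel columns grow to the right and rows downward; lengths in m; the calibration is good to about 2 mm. A picture is of the moment at which its call begins.
- hand_in(): hands the job in; it is judged then, once.
Trained networks look in a picture, given as the dict that the camera call returned (one of the last four; its "shot" number tells which), for a name from the list of things; names that differ only in an ending like _2 or _b are one class to them, and where a whole thing is asked for, a point or a joint stands for the part that bears it (a point fixed in the world has none). Each returns a list of dicts, best first, with "score" (0 to 1); they miss things now and then, are a little off and sometimes report something else, mostly with a low value. They report only what shows in the picture. A call takes as long as a camera call.
- viewer.recognise(target, picture): "rect" ([left, top, right, bottom] in pixels, round what is visible of it).
The state is a dict: "time_s": time; "qpos": joint angles; "joint_vel": joint speeds; "tau": joint torques, N m; "ee_pos": TCP position; "eef_rot": TCP orientation; "force": force on the tool from outside, world axes, zero at the start; "moment": the same for the moment, N m; "grip_width": finger opening in m; "grip_force": force on a finger pad.
Only numpy, scipy, OpenCV 4.12 (cv2) and the standard library are available. Lean on these libraries where they do the work, as an engineer would, in place of code of your own. Each camera call takes 0.05 s, during which the arm holds its last target. There are 200 camera calls.

## Working session

There is one attempt and no reset: what is moved stays moved. The work goes in short steps, Python scripts to look and compute and a tool call to move; the robot and the scene stay as the last step left them, time stands still between calls to the robot, and variables do not carry over. Pictures are saved under pics/ and viewed, at most 10 in all, crops included, and the job is handed in when it is done.

Besides the shell and the picture viewer there is one more tool, called after ">>>" as name(argument=value, ...), one argument or row to a line, values as JSON. step_arm: Moves the arm, as the interface text tells. Shifts and turns lie within -1 to 1; 1 stands for 0.1 m of shift or 90 degrees of turn. Its arguments: {"type":"object","properties":{"plan":{"type":"array"},"grip_force":{"type":"number"}},"required":["plan"]}

```bash
mkdir -p pics; ls; cat > h.py <<'E'
import numpy as np,cv2
from station import telemetry,viewer,hand_in,ctrl
def world(p,u,v,z=None):
    """pixel arrays + depth -> world points"""
    X=np.stack([(u-p['cx'])/p['fx']*z,(v-p['cy'])/p['fy']*z,z],-1)
    return (X-p['t'])@p['R']
def cloud(p):
    v,u=np.mgrid[:400,:640]; return world(p,u,v,p['z_map'].astype(float))
E
python3 - <<'E'
from h import *
o=telemetry.get_obs();print(o,ctrl.tcp_to_tips)
for n in('top','side'):
    p=viewer.camera(n);cv2.imwrite(f'pics/{n}0.png',p['img'][...,::-1]);C=cloud(p)
    print(n,'cam at',-p['R'].T@p['t'])
    for t in['trough','pipe','keeper','coupling','stub','elbow','wrench','driver','glue','flux','tape']:
        for r in viewer.recognise(t,p)[:1]:
            a,b,c,d=[int(x) for x in r['rect']];print(t,round(r['score'],2),[a,b,c,d],C[(b+d)//2,(a+c)//2].round(3))
E
```

```text
pics
{'time_s': 0.0, 'qpos': array([ 1.07238790e+00,  3.00477693e-01,  1.52159001e+00, -2.86607086e-05,
        1.32071802e+00, -6.66125341e-02]), 'joint_vel': array([ 6.83164579e-05, -1.39026330e-03,  6.57838752e-04, -8.33757978e-04,
        2.07023136e-03,  1.11778565e-03]), 'tau': array([-2.24111813e-03, -5.31809878e+01, -3.52736092e+01,  7.07219378e-02,
        2.44796398e-02, -6.85586610e-05]), 'ee_pos': array([0.23005319, 0.49925509, 0.18937896]), 'eef_rot': array([-3.14040038e+00, -5.17154138e-05,  2.70980384e+00]), 'force': array([0.75754237, 0.21618147, 0.3267431 ]), 'moment': array([ 0.07517176, -0.01013666, -0.00825411]), 'grip_force': 0.0, 'grip_width': 0.09433584374415954} 0.017
top cam at [ 0.30837951 -0.0390558   1.53697144]
trough 0.64 [252, 173, 345, 204] [0.577 0.02  0.005]
pipe 0.65 [318, 173, 329, 195] [ 0.59  -0.065  0.003]
keeper 0.68 [168, 219, 183, 270] [0.388 0.433 0.005]
coupling 0.42 [299, 154, 313, 169] [ 0.674 -0.007 -0.005]
stub 0.46 [327, 152, 336, 165] [ 0.682 -0.094  0.004]
elbow 0.57 [268, 142, 291, 172] [ 0.687  0.087 -0.002]
wrench 0.73 [168, 215, 
[... 187 characters left out ...]
57]
tape 0.82 [432, 207, 449, 227] [ 0.468 -0.447  0.059]
side cam at [ 0.03832509 -1.09336582  0.86451832]
trough 0.9 [302, 173, 366, 250] [0.586 0.007 0.01 ]
pipe 0.89 [334, 178, 351, 230] [ 0.565 -0.083  0.096]
keeper 0.61 [360, 309, 394, 345] [ 0.457 -0.473  0.057]
coupling 0.9 [355, 195, 366, 218] [ 0.652 -0.03   0.033]
stub 0.68 [371, 202, 381, 230] [ 0.661 -0.106  0.045]
elbow 0.43 [333, 185, 372, 196] [0.689 0.091 0.008]
wrench 0.76 [205, 153, 258, 167] [0.394 0.431 0.004]
driver 0.79 [259, 298, 332, 346] [ 0.32  -0.353  0.012]
glue 0.73 [285, 118, 300, 162] [0.588 0.348 0.083]
flux 0.95 [397, 271, 435, 306] [ 0.603 -0.399  0.049]
tape 0.57 [360, 312, 395, 347] [ 0.456 -0.475  0.054]
```

```bash
python3 - <<'E'
from h import *
a=cv2.imread('pics/top0.png')[125:225,230:370];b=cv2.imread('pics/side0.png')[150:270,270:410]
a=cv2.resize(a,None,fx=5,fy=5,interpolation=2)[:, :700];b=cv2.resize(b,None,fx=5,fy=5,interpolation=2)
cv2.imwrite('pics/c.png',cv2.resize(np.vstack([a,b]),None,fx=.54,fy=.54,interpolation=3))
p=viewer.camera('top');C=cloud(p);x,y,z=C[...,0],C[...,1],C[...,2]
for lo,hi in((.022,.04),(.04,.054),(.054,.075),(.08,.125),(.13,.17)):
    m=(z>lo)&(z<hi)&(x>.45)&(x<.75)&(abs(y)<.22)
    print(lo,m.sum());
    n,L,s,c=cv2.connectedComponentsWithStats(m.astype('uint8'))
    for i in range(1,n):
        if s[i,4]>4:q=C[L==i];print(' ',s[i],q.mean(0).round(4),q.min(0).round(3),q.max(0).round(3),np.round(cv2.minAreaRect((q[:,:2]*1000).astype('float32')),1) if 0 else cv2.minAreaRect((q[:,:2]*1000).astype('float32')))
E
```

```text
0.022 942
  [270 143  20  27 210] [0.6891 0.089  0.0272] [0.639 0.05  0.022] [0.73  0.115 0.036] ((689.1947631835938, 88.67613220214844), (49.03245162963867, 106.086181640625), 59.17863082885742)
  [300 154  12   5  16] [ 0.6828 -0.0034  0.0313] [ 0.675 -0.025  0.022] [0.688 0.013 0.04 ] ((682.1198120117188, -6.35978889465332), (37.62466049194336, 12.404890060424805), 87.20745849609375)
  [329 156   6   2   8] [ 0.6797 -0.0954  0.0333] [ 0.677 -0.103  0.027] [ 0.682 -0.086  0.038] ((679.6205444335938, -94.70460510253906), (16.824356079101562, 2.7863805294036865), 81.91122436523438)
  [328 161   7   4  12] [ 0.6576 -0.0912  0.0335] [ 0.655 -0.103  0.024] [ 0.663 -0.082  0.039] ((658.1270141601562, -91.9488296508789), (20.567197799682617, 6.4492011070251465), 80.51871490478516)
  [300 165   6   4   8] [0.6449 0.0036 0.0318] [ 0.642 -0.004  0.023] [0.65  0.012 0.04 ] ((645.2324829101562, 4.7342963218688965), (18.421728134155273, 2.7972781658172607), 64.51819610595703)
  [262 175  59   5 279] [0.6102 0.044  0.0306] [ 0.602 -0.055  0.023] [0.618 0.141 0.04 ] ((610.39697265625, 43.03088378
[... 2520 characters left out ...]
 ((545.4782104492188, 71.05315399169922), (10.885507583618164, 39.7027587890625), 1.1136600971221924)
0.08 125
  [318 176  13  15  70] [ 0.5757 -0.0674  0.1031] [ 0.555 -0.086  0.081] [ 0.596 -0.048  0.125] ((574.8108520507812, -68.47525024414062), (39.74803161621094, 39.63811492919922), 47.6432991027832)
  [276 196  10   5  42] [0.5263 0.0723 0.1026] [0.519 0.057 0.081] [0.537 0.087 0.118] ((528.354248046875, 72.19859313964844), (29.503170013427734, 17.998598098754883), 89.77410888671875)
0.13 57
  [318 174  14  14  57] [ 0.5769 -0.0693  0.1449] [ 0.556 -0.088  0.131] [ 0.596 -0.047  0.154] ((575.5882568359375, -67.79953002929688), (40.699520111083984, 39.56956100463867), 89.01820373535156)
```

View pics/c.png

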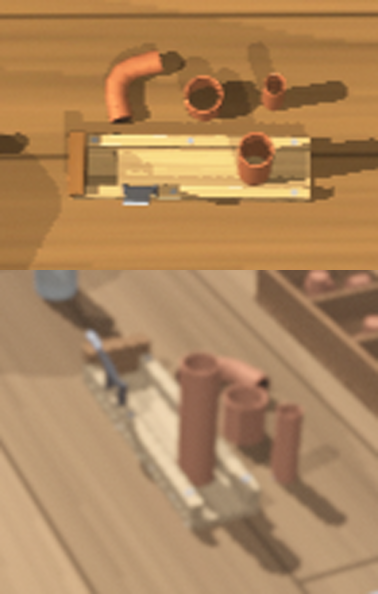

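The top picture shows the trough running along world +y, with the stop at about pixel (258,186) and the pipe at (324,182). The keeper leans towards the robot at (281,196). The coupling, stub and elbow are on the far side. The trough yaw is about 89°, its origin is about (0.577, 0.011), and the pipe is at trough x of about -0.079. First I turn the tool so its x lies along the trough.

>>> step_arm(
  plan=[
    {"rz":0.092,"claw":1},
    {"rz":0.092,"claw":1},
    {"rz":0.092,"claw":1},
    {"rz":0.092,"claw":1},
    {"rz":0.092,"claw":1},
    {"rz":0.092,"claw":1},
    {"rz":0.092,"claw":1},
    {"rz":0.092,"claw":1},
  ],
)

```text
$.plan[0]: bad value
```

>>> step_arm(
  plan=[
    {"dx":-0.343,"dy":0.198,"claw":1},
    {"dx":-0.343,"dy":0.198,"claw":1},
    {"dx":-0.343,"dy":0.198,"claw":1},
    {"dx":-0.343,"dy":0.198,"claw":1},
    {"dx":-0.343,"dy":0.198,"claw":1},
    {"dx":-0.343,"dy":0.198,"claw":1},
    {"dx":-0.343,"dy":0.198,"claw":1},
    {"dx":-0.343,"dy":0.198,"claw":1},
    {"dx":-0.343,"dy":0.198,"claw":1},
  ],
)

```text
$.plan[0]: bad value
```

>>> step_arm(
  plan=[
    {"dx":-0.343,"dy":0.198,"claw":1},
    {"dx":-0.343,"dy":0.198,"claw":1},
    {"dx":-0.343,"dy":0.198,"claw":1},
    {"dx":-0.343,"dy":0.198,"claw":1},
    {"dx":-0.343,"dy":0.198,"claw":1},
    {"dx":-0.343,"dy":0.198,"claw":1},
    {"dx":-0.343,"dy":0.198,"claw":1},
    {"dx":-0.343,"dy":0.198,"claw":1},
    {"dx":-0.343,"dy":0.198,"claw":1},
    {"claw":1},
  ],
)

```text
$.plan[0]: bad value
```

>>> step_arm(
  plan=[
    {"dx":0,"dy":0,"dz":0,"rx":0,"ry":0,"rz":0.092,"claw":1},
    {"dx":0,"dy":0,"dz":0,"rx":0,"ry":0,"rz":0.092,"claw":1},
    {"dx":0,"dy":0,"dz":0,"rx":0,"ry":0,"rz":0.092,"claw":1},
    {"dx":0,"dy":0,"dz":0,"rx":0,"ry":0,"rz":0.092,"claw":1},
    {"dx":0,"dy":0,"dz":0,"rx":0,"ry":0,"rz":0.092,"claw":1},
    {"dx":0,"dy":0,"dz":0,"rx":0,"ry":0,"rz":0.092,"claw":1},
    {"dx":0,"dy":0,"dz":0,"rx":0,"ry":0,"rz":0.092,"claw":1},
    {"dx":0,"dy":0,"dz":0,"rx":0,"ry":0,"rz":0.092,"claw":1},
    {"dx":0,"dy":0,"dz":0,"rx":0,"ry":0,"rz":0,"claw":1},
  ],
)

```text
time_s: 2.15
ee_pos: [0.2302, 0.4995, 0.19]
eef_rot: [3.142, -0.0, 1.551]
force: [-0.3, 0.1, -0.4]
grip_width: 0.025
grip_force: 0.0
```

>>> step_arm(
  plan=[
    {"dx":-0.343,"dy":0.198,"dz":0,"rx":0,"ry":0,"rz":0,"claw":1},
    {"dx":-0.343,"dy":0.198,"dz":0,"rx":0,"ry":0,"rz":0,"claw":1},
    {"dx":-0.343,"dy":0.198,"dz":0,"rx":0,"ry":0,"rz":0,"claw":1},
    {"dx":-0.343,"dy":0.198,"dz":0,"rx":0,"ry":0,"rz":0,"claw":1},
    {"dx":-0.343,"dy":0.198,"dz":0,"rx":0,"ry":0,"rz":0,"claw":1},
    {"dx":-0.343,"dy":0.198,"dz":0,"rx":0,"ry":0,"rz":0,"claw":1},
    {"dx":-0.343,"dy":0.198,"dz":0,"rx":0,"ry":0,"rz":0,"claw":1},
    {"dx":-0.343,"dy":0.198,"dz":0,"rx":0,"ry":0,"rz":0,"claw":1},
    {"dx":-0.343,"dy":0.198,"dz":0,"rx":0,"ry":0,"rz":0,"claw":1},
  ],
)

```text
time_s: 3.05
ee_pos: [0.4036, 0.1863, 0.1901]
eef_rot: [3.141, -0.0, 1.559]
force: [0.4, 0.8, 0.0]
grip_width: 0.0006
grip_force: 0.0
```

>>> step_arm(
  plan=[
    {"dx":-0.343,"dy":0.198,"dz":0,"rx":0,"ry":0,"rz":0,"claw":1},
    {"dx":-0.343,"dy":0.198,"dz":0,"rx":0,"ry":0,"rz":0,"claw":1},
    {"dx":-0.343,"dy":0.198,"dz":0,"rx":0,"ry":0,"rz":0,"claw":1},
    {"dx":-0.343,"dy":0.198,"dz":0,"rx":0,"ry":0,"rz":0,"claw":1},
    {"dx":-0.343,"dy":0.198,"dz":0,"rx":0,"ry":0,"rz":0,"claw":1},
    {"dx":-0.343,"dy":0.198,"dz":0,"rx":0,"ry":0,"rz":0,"claw":1},
    {"dx":-0.343,"dy":0.198,"dz":0,"rx":0,"ry":0,"rz":0,"claw":1},
    {"dx":-0.343,"dy":0.198,"dz":0,"rx":0,"ry":0,"rz":0,"claw":1},
    {"dx":-0.343,"dy":0.198,"dz":0,"rx":0,"ry":0,"rz":0,"claw":1},
    {"dx":0,"dy":0,"dz":0,"rx":0,"ry":0,"rz":0,"claw":1},
  ],
)

```text
time_s: 4.05
ee_pos: [0.5769, -0.1274, 0.1891]
eef_rot: [-3.141, 0.0, 1.555]
force: [-0.1, 0.8, -0.1]
grip_width: 0.0003
grip_force: 0.0
```

>>> step_arm(
  plan=[
    {"dx":0,"dy":-0.02,"dz":0.265,"rx":0,"ry":0,"rz":0,"claw":1},
    {"dx":0,"dy":0,"dz":0.265,"rx":0,"ry":0,"rz":0,"claw":1},
    {"dx":0.12,"dy":0,"dz":0,"rx":0,"ry":0,"rz":0,"claw":1},
    {"dx":0.1,"dy":0,"dz":0,"rx":0,"ry":0,"rz":0,"claw":1},
    {"dx":0.08,"dy":0,"dz":0,"rx":0,"ry":0,"rz":0,"claw":1},
    {"dx":0.06,"dy":0,"dz":0,"rx":0,"ry":0,"rz":0,"claw":1},
    {"dx":0.06,"dy":0,"dz":0,"rx":0,"ry":0,"rz":0,"claw":1},
    {"dx":0.06,"dy":0,"dz":0,"rx":0,"ry":0,"rz":0,"claw":1},
    {"dx":0,"dy":0,"dz":0,"rx":0,"ry":0,"rz":0,"claw":1},
  ],
)

```text
time_s: 4.95
ee_pos: [0.5748, -0.0752, 0.1372]
eef_rot: [3.141, -0.0, 1.554]
force: [-0.8, -0.5, -0.1]
grip_width: 0.0004
grip_force: 0.0
```

```bash
python3 - <<'E'
from h import *
p=viewer.camera('side');print(viewer.recognise('pipe',p)[:1])
cv2.imwrite('pics/s1.png',cv2.resize(p['img'][100:290,220:440,::-1],None,fx=3,fy=3,interpolation=2))
E
```

```text
[{'rect': [335.1, 180.7, 353.9, 230.9], 'score': 0.83}]
```

View pics/s1.png

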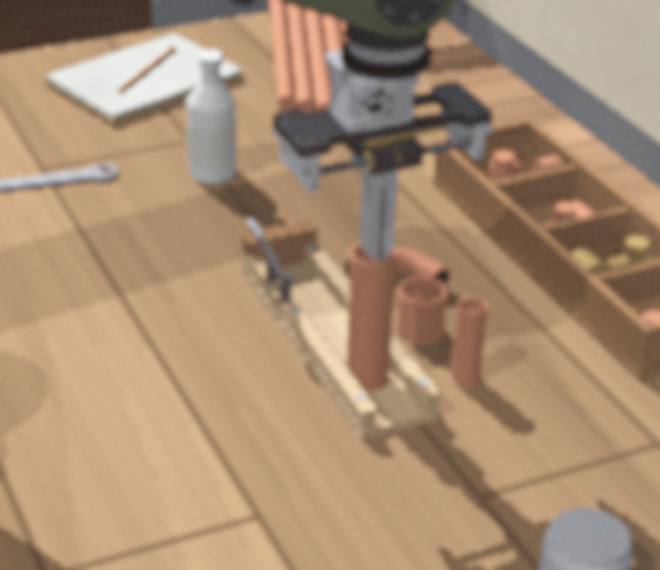

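The side picture shows the closed fingertips ending at the pipe's head (372,252), with the pipe still nearly upright. I can't tell whether the tips are behind the pipe or inside it, so I'll measure with depth.

```bash
python3 - <<'E'
from h import *
for n in('side','top'):
    p=viewer.camera(n);C=cloud(p);m=(abs(C[...,0]-.575)<.045)&(abs(C[...,1]+.07)<.07)&(C[...,2]>.012)
    hs=cv2.cvtColor(p['img'],cv2.COLOR_RGB2HSV)
    cop=m&(p['img'][...,0]>p['img'][...,2]*1.45)
    for nm,mm in(('cop',cop),('other',m&~cop)):
      for lo in np.arange(.02,.2,.02):
        q=C[mm&(C[...,2]>=lo)&(C[...,2]<lo+.02)]
        if len(q)>3:print(n,nm,lo.round(2),len(q),q.min(0).round(3),q.max(0).round(3),np.median(q,0).round(3))
E
```

```text
side cop 0.02 133 [ 0.537 -0.14   0.02 ] [ 0.614 -0.018  0.04 ] [ 0.571 -0.087  0.027]
side cop 0.04 87 [ 0.555 -0.091  0.04 ] [ 0.593 -0.065  0.06 ] [ 0.567 -0.085  0.051]
side cop 0.06 85 [ 0.555 -0.092  0.06 ] [ 0.59  -0.062  0.08 ] [ 0.567 -0.086  0.071]
side cop 0.08 98 [ 0.555 -0.092  0.08 ] [ 0.594 -0.061  0.1  ] [ 0.566 -0.085  0.09 ]
side cop 0.1 95 [ 0.555 -0.094  0.1  ] [ 0.594 -0.057  0.12 ] [ 0.567 -0.085  0.109]
side cop 0.12 109 [ 0.555 -0.095  0.12 ] [ 0.596 -0.047  0.14 ] [ 0.571 -0.084  0.131]
side cop 0.14 65 [ 0.554 -0.093  0.14 ] [ 0.595 -0.049  0.153] [ 0.567 -0.084  0.145]
side other 0.02 307 [ 0.535 -0.137  0.02 ] [ 0.618 -0.001  0.035] [ 0.547 -0.084  0.03 ]
side other 0.12 5 [ 0.577 -0.052  0.128] [ 0.587 -0.047  0.139] [ 0.579 -0.051  0.135]
side other 0.14 14 [ 0.569 -0.089  0.144] [ 0.584 -0.048  0.16 ] [ 0.576 -0.085  0.154]
side other 0.16 77 [ 0.561 -0.091  0.16 ] [ 0.588 -0.068  0.18 ] [ 0.571 -0.086  0.169]
side other 0.18 71 [ 0.562 -0.092  0.18 ] [ 0.586 -0.071  0.2  ] [ 0.569 -0.086  0.19 ]
top cop 0.02 17 [ 0.602 -0.133  0.028] [ 0.617 -0.028  0.035] [ 0.612 -0.038  0.032]
```

Depth shows the tip is inside the pipe's bore (TCP y -0.075, pipe axis about -0.07), with no force. I'll raise it straight out, move back, and descend in separate checked moves.

>>> step_arm(
  plan=[
    {"dx":0,"dy":0,"dz":-0.2,"rx":0,"ry":0,"rz":0,"claw":1},
    {"dx":0,"dy":0,"dz":-0.2,"rx":0,"ry":0,"rz":0,"claw":1},
    {"dx":0,"dy":0,"dz":-0.15,"rx":0,"ry":0,"rz":0,"claw":1},
    {"dx":0,"dy":0,"dz":0,"rx":0,"ry":0,"rz":0,"claw":1},
    {"dx":0,"dy":0,"dz":0,"rx":0,"ry":0,"rz":0,"claw":1},
  ],
)

```text
time_s: 5.65
ee_pos: [0.5746, -0.076, 0.1914]
eef_rot: [-3.141, -0.0, 1.553]
force: [-0.1, 0.0, -0.7]
grip_width: 0.0005
grip_force: 0.0
```

>>> step_arm(
  plan=[
    {"dx":-0.2,"dy":0,"dz":0,"rx":0,"ry":0,"rz":0,"claw":1},
    {"dx":-0.2,"dy":0,"dz":0,"rx":0,"ry":0,"rz":0,"claw":1},
    {"dx":-0.2,"dy":0,"dz":0,"rx":0,"ry":0,"rz":0,"claw":1},
    {"dx":0,"dy":0,"dz":0,"rx":0,"ry":0,"rz":0,"claw":1},
    {"dx":0,"dy":0,"dz":0,"rx":0,"ry":0,"rz":0,"claw":1},
  ],
)

```text
time_s: 6.15
ee_pos: [0.5734, -0.1357, 0.191]
eef_rot: [-3.14, -0.001, 1.553]
force: [0.9, 0.4, -0.6]
grip_width: 0.0004
grip_force: 0.0
```

```bash
python3 - <<'E'
from h import *
for n in('side','top'):
    p=viewer.camera(n);C=cloud(p);m=(abs(C[...,0]-.575)<.045)&(abs(C[...,1]+.07)<.09)&(C[...,2]>.06)
    cop=m&(p['img'][...,0]>p['img'][...,2]*1.45)
    for nm,mm in(('cop',cop),('other',m&~cop)):
      for lo in np.arange(.06,.22,.03):
        q=C[mm&(C[...,2]>=lo)&(C[...,2]<lo+.03)]
        if len(q)>3:print(n,nm,lo.round(2),len(q),q.min(0).round(3),q.max(0).round(3),np.median(q,0).round(3))
print(telemetry.get_obs()['ee_pos'])
E
```

```text
side cop 0.06 138 [ 0.553 -0.094  0.06 ] [ 0.595 -0.062  0.09 ] [ 0.568 -0.085  0.076]
side cop 0.09 141 [ 0.553 -0.093  0.09 ] [ 0.595 -0.056  0.12 ] [ 0.567 -0.085  0.104]
side cop 0.12 233 [ 0.554 -0.095  0.12 ] [ 0.597 -0.045  0.15 ] [ 0.574 -0.078  0.137]
side other 0.18 9 [ 0.569 -0.15   0.203] [ 0.581 -0.142  0.209] [ 0.575 -0.146  0.208]
side other 0.21 124 [ 0.56  -0.152  0.211] [ 0.585 -0.126  0.24 ] [ 0.569 -0.146  0.227]
top cop 0.06 10 [ 0.566 -0.064  0.061] [ 0.595 -0.048  0.086] [ 0.59  -0.056  0.07 ]
top cop 0.09 14 [ 0.566 -0.067  0.091] [ 0.595 -0.048  0.12 ] [ 0.59  -0.056  0.1  ]
top cop 0.12 23 [ 0.561 -0.07   0.121] [ 0.597 -0.048  0.149] [ 0.591 -0.057  0.137]
top cop 0.15 7 [ 0.56  -0.06   0.151] [ 0.595 -0.05   0.153] [ 0.57  -0.054  0.152]
[ 0.57366194 -0.13508886  0.19143534]
```

```bash
python3 - <<'E'
from h import *
print(ctrl.tcp_to_tips,[a for a in dir(ctrl) if a[0]!='_'])
p=viewer.camera('side');C=cloud(p)
cv2.imwrite('pics/s2.png',cv2.resize(p['img'][110:240,290:400,::-1],None,fx=4,fy=4,interpolation=2))
X=p['R']@telemetry.get_obs()['ee_pos']+p['t'];u,v=X[0]/X[2]*p['fx']+p['cx'],X[1]/X[2]*p['fy']+p['cy'];print('tcp px',u,v,((u-290)*4,(v-110)*4))
for r in range(int(v)-25,int(v)+12,2):print(r,C[r,int(u)].round(3),p['img'][r,int(u)])
E
```

```text
0.017 ['MotionError', 'tcp_to_tips']
tcp px 355.593807007348 182.64222395041628 (np.float64(262.375228029392), np.float64(290.5688958016651))
157 [ 0.561 -0.147  0.274] [120 120 123]
159 [ 0.563 -0.145  0.267] [124 122 126]
161 [ 0.562 -0.147  0.263] [126 125 129]
163 [ 0.562 -0.147  0.257] [125 124 127]
165 [ 0.562 -0.147  0.252] [124 123 126]
167 [ 0.564 -0.145  0.244] [125 123 126]
169 [ 0.564 -0.145  0.239] [124 123 125]
171 [ 0.565 -0.145  0.233] [123 122 125]
173 [ 0.565 -0.144  0.227] [125 124 127]
175 [ 0.566 -0.143  0.22 ] [123 121 124]
177 [ 0.563 -0.149  0.218] [125 121 123]
179 [ 0.735  0.16  -0.001] [147 127 113]
181 [ 0.733  0.155 -0.005] [165 132 102]
183 [0.703 0.1   0.025] [194 143 115]
185 [0.697 0.088 0.027] [188 133 108]
187 [0.698 0.089 0.019] [156 108  87]
189 [0.694 0.082 0.016] [129  89  72]
191 [0.696 0.084 0.007] [120  87  69]
193 [ 0.698  0.088 -0.003] [141  99  78]
```

View pics/s2.png

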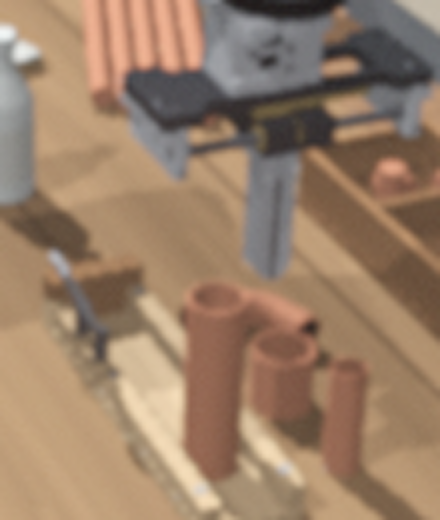

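The side picture shows the closed fingertips at crop pixel (268,272), which is z ≈ 0.205. That is about 13 mm above the reported TCP, not 17 mm below it, so the tip had passed over the rim. From here I use tips z ≈ ee_z + 0.013.

>>> step_arm(
  plan=[
    {"dx":0,"dy":0.01,"dz":0.2,"rx":0,"ry":0,"rz":0,"claw":1},
    {"dx":0,"dy":0,"dz":0.2,"rx":0,"ry":0,"rz":0,"claw":1},
    {"dx":0,"dy":0,"dz":0.2,"rx":0,"ry":0,"rz":0,"claw":1},
    {"dx":0,"dy":0,"dz":0.19,"rx":0,"ry":0,"rz":0,"claw":1},
    {"dx":0,"dy":0,"dz":0,"rx":0,"ry":0,"rz":0,"claw":1},
    {"dx":0,"dy":0,"dz":0,"rx":0,"ry":0,"rz":0,"claw":1},
  ],
)

```text
time_s: 6.9
ee_pos: [0.5749, -0.1354, 0.1135]
eef_rot: [3.142, 0.0, 1.554]
force: [-0.6, 0.5, 0.7]
grip_width: 0.0009
grip_force: 0.0
```

```bash
python3 - <<'E'
from h import *
p=viewer.camera('side');C=cloud(p);e=telemetry.get_obs()['ee_pos'];print(e)
m=(abs(C[...,0]-e[0])<.11)&(abs(C[...,1]-e[1])<.04)&(C[...,2]>.06)&~(p['img'][...,0]>p['img'][...,2]*1.45)
for lo in np.arange(.08,.3,.015):
    q=C[m&(C[...,2]>=lo)&(C[...,2]<lo+.015)]
    if len(q)>3:print(lo.round(3),len(q),q.min(0).round(3),q.max(0).round(3))
E
```

```text
[ 0.57526281 -0.13565514  0.1140842 ]
0.125 27 [ 0.561 -0.15   0.129] [ 0.587 -0.132  0.14 ]
0.14 58 [ 0.561 -0.15   0.14 ] [ 0.587 -0.129  0.155]
0.155 56 [ 0.562 -0.152  0.156] [ 0.586 -0.126  0.17 ]
0.17 60 [ 0.561 -0.149  0.17 ] [ 0.584 -0.13   0.185]
0.185 59 [ 0.561 -0.15   0.185] [ 0.587 -0.13   0.2  ]
0.2 56 [ 0.561 -0.151  0.2  ] [ 0.59  -0.132  0.215]
0.215 44 [ 0.493 -0.172  0.218] [ 0.654 -0.109  0.23 ]
0.23 308 [ 0.493 -0.175  0.23 ] [ 0.654 -0.106  0.245]
0.245 200 [ 0.486 -0.175  0.245] [ 0.661 -0.108  0.26 ]
0.26 718 [ 0.484 -0.175  0.26 ] [ 0.665 -0.103  0.275]
0.275 169 [ 0.533 -0.162  0.275] [ 0.592 -0.116  0.29 ]
0.29 101 [ 0.533 -0.17   0.29 ] [ 0.592 -0.12   0.305]
```

>>> step_arm(
  plan=[
    {"dx":0.12,"dy":0,"dz":0,"rx":0,"ry":0,"rz":0,"claw":1},
    {"dx":0.12,"dy":0,"dz":0,"rx":0,"ry":0,"rz":0,"claw":1},
    {"dx":0.1,"dy":0,"dz":0,"rx":0,"ry":0,"rz":0,"claw":1},
    {"dx":0.08,"dy":0,"dz":0,"rx":0,"ry":0,"rz":0,"claw":1},
    {"dx":0.06,"dy":0,"dz":0,"rx":0,"ry":0,"rz":0,"claw":1},
    {"dx":0.06,"dy":0,"dz":0,"rx":0,"ry":0,"rz":0,"claw":1},
    {"dx":0.06,"dy":0,"dz":0,"rx":0,"ry":0,"rz":0,"claw":1},
    {"dx":0,"dy":0,"dz":0,"rx":0,"ry":0,"rz":0,"claw":1},
  ],
)

```text
time_s: 7.75
ee_pos: [0.5758, -0.0752, 0.1129]
eef_rot: [-3.141, -0.0, 1.554]
force: [0.1, 0.3, 0.0]
grip_width: 0.0005
grip_force: 0.0
```

```bash
cat >> h.py <<'E'
def pipe(n='side'):
    p=viewer.camera(n);C=cloud(p);print(n,telemetry.get_obs()['ee_pos'].round(4))
    m=(abs(C[...,0]-.577)<.027)&(abs(C[...,1])<.14)&(C[...,2]>.034)&(p['img'][...,0]>p['img'][...,2]*1.45)
    for lo in np.arange(.02,.2,.02):
        q=C[m&(C[...,2]>=lo)&(C[...,2]<lo+.02)]
        if len(q)>3:print(lo.round(2),len(q),q.min(0).round(3),q.max(0).round(3),np.median(q,0).round(3))
    return p
E
python3 -c "
from h import *
pipe()"
```

```text
side [ 0.5758 -0.0757  0.1129]
0.02 34 [ 0.556 -0.089  0.034] [0.601 0.139 0.04 ] [ 0.57  -0.078  0.036]
0.04 109 [ 0.554 -0.086  0.04 ] [0.596 0.14  0.06 ] [ 0.57  -0.077  0.049]
0.06 97 [ 0.554 -0.084  0.06 ] [ 0.591 -0.051  0.08 ] [ 0.567 -0.074  0.069]
0.08 106 [ 0.553 -0.079  0.08 ] [ 0.594 -0.039  0.1  ] [ 0.568 -0.07   0.091]
0.1 95 [ 0.553 -0.074  0.1  ] [ 0.597 -0.041  0.12 ] [ 0.565 -0.064  0.109]
0.12 58 [ 0.555 -0.072  0.12 ] [ 0.582 -0.019  0.14 ] [ 0.56  -0.055  0.131]
0.14 42 [ 0.554 -0.059  0.14 ] [ 0.582 -0.021  0.153] [ 0.561 -0.046  0.145]
```

It's tipping, at about 14°. Continue.

>>> step_arm(
  plan=[
    {"dx":0.06,"dy":0,"dz":0,"rx":0,"ry":0,"rz":0,"claw":1},
    {"dx":0.06,"dy":0,"dz":0,"rx":0,"ry":0,"rz":0,"claw":1},
    {"dx":0.06,"dy":0,"dz":0,"rx":0,"ry":0,"rz":0,"claw":1},
    {"dx":0.06,"dy":0,"dz":0,"rx":0,"ry":0,"rz":0,"claw":1},
    {"dx":0,"dy":0,"dz":0,"rx":0,"ry":0,"rz":0,"claw":1},
    {"dx":0,"dy":0,"dz":0,"rx":0,"ry":0,"rz":0,"claw":1},
    {"dx":0,"dy":0,"dz":0,"rx":0,"ry":0,"rz":0,"claw":1},
    {"dx":0,"dy":0,"dz":0,"rx":0,"ry":0,"rz":0,"claw":1},
  ],
)

```text
time_s: 8.6
ee_pos: [0.5762, -0.0521, 0.1129]
eef_rot: [-3.142, 0.0, 1.553]
force: [0.1, -0.1, 0.1]
grip_width: 0.0003
grip_force: 0.0
```

```bash
python3 -c "
from h import *
p=pipe();pipe('top')
cv2.imwrite('pics/s3.png',cv2.resize(p['img'][110:260,270:400,::-1],None,fx=4,fy=4,interpolation=2))"
```

```text
side [ 0.5762 -0.0521  0.1129]
0.02 57 [ 0.551 -0.047  0.034] [0.596 0.14  0.04 ] [0.559 0.008 0.037]
0.04 331 [ 0.55  -0.049  0.04 ] [0.603 0.14  0.058] [0.572 0.022 0.047]
top [ 0.5762 -0.0521  0.1129]
0.02 21 [ 0.55  -0.132  0.034] [0.601 0.14  0.04 ] [0.558 0.076 0.035]
0.04 204 [0.551 0.035 0.04 ] [0.595 0.095 0.059] [0.574 0.065 0.048]
```

View pics/s3.png

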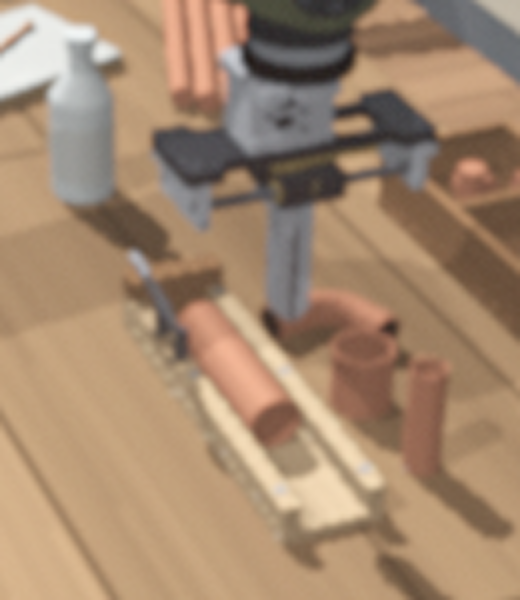

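The pipe now lies in the trough with its head towards the stop. Its foot is at about (275,430) in the crop, y ≈ -0.048. Next I back off and go down behind the foot.

>>> step_arm(
  plan=[
    {"dx":-0.18,"dy":0,"dz":0,"rx":0,"ry":0,"rz":0,"claw":1},
    {"dx":-0.18,"dy":0,"dz":0,"rx":0,"ry":0,"rz":0,"claw":1},
    {"dx":0,"dy":0,"dz":0,"rx":0,"ry":0,"rz":0,"claw":1},
    {"dx":0,"dy":0,"dz":0.2,"rx":0,"ry":0,"rz":0,"claw":1},
    {"dx":0,"dy":0,"dz":0.2,"rx":0,"ry":0,"rz":0,"claw":1},
    {"dx":0,"dy":0,"dz":0.2,"rx":0,"ry":0,"rz":0,"claw":1},
    {"dx":0,"dy":0,"dz":0.2,"rx":0,"ry":0,"rz":0,"claw":1},
    {"dx":0,"dy":0,"dz":0.2,"rx":0,"ry":0,"rz":0,"claw":1},
    {"dx":0,"dy":0,"dz":0,"rx":0,"ry":0,"rz":0,"claw":1},
    {"dx":0,"dy":0,"dz":0,"rx":0,"ry":0,"rz":0,"claw":1},
  ],
)

```text
time_s: 9.7
ee_pos: [0.5757, -0.0876, 0.0134]
eef_rot: [-3.142, -0.0, 1.554]
force: [1.1, 0.1, 0.6]
grip_width: 0.0002
grip_force: 0.0
```

>>> step_arm(
  plan=[
    {"dx":0.1,"dy":0,"dz":0,"rx":0,"ry":0,"rz":0,"claw":1},
    {"dx":0.1,"dy":0,"dz":0,"rx":0,"ry":0,"rz":0,"claw":1},
    {"dx":0.1,"dy":0,"dz":0,"rx":0,"ry":0,"rz":0,"claw":1},
    {"dx":0.08,"dy":0,"dz":0,"rx":0,"ry":0,"rz":0,"claw":1},
    {"dx":0.08,"dy":0,"dz":0,"rx":0,"ry":0,"rz":0,"claw":1},
    {"dx":0.08,"dy":0,"dz":0,"rx":0,"ry":0,"rz":0,"claw":1},
    {"dx":0.06,"dy":0,"dz":0,"rx":0,"ry":0,"rz":0,"claw":1},
    {"dx":0,"dy":0,"dz":0,"rx":0,"ry":0,"rz":0,"claw":1},
    {"dx":0,"dy":0,"dz":0,"rx":0,"ry":0,"rz":0,"claw":1},
  ],
)

```text
time_s: 10.6
ee_pos: [0.5765, -0.0278, 0.0128]
eef_rot: [-3.141, -0.0, 1.554]
force: [0.5, 0.0, 0.4]
grip_width: 0.0004
grip_force: 0.0
```

```bash
python3 -c "
from h import *
p=pipe();pipe('top')
cv2.imwrite('pics/s4.png',cv2.resize(p['img'][110:260,270:400,::-1],None,fx=4,fy=4,interpolation=2))"
```

```text
side [ 0.5765 -0.0279  0.0128]
0.02 43 [ 0.551 -0.02   0.034] [0.566 0.071 0.04 ] [0.56  0.026 0.038]
0.04 158 [ 0.557 -0.017  0.04 ] [0.595 0.105 0.054] [0.571 0.038 0.047]
0.12 16 [ 0.554 -0.07   0.127] [ 0.598 -0.014  0.139] [ 0.589 -0.061  0.131]
0.14 49 [ 0.552 -0.065  0.142] [ 0.604 -0.04   0.16 ] [ 0.573 -0.049  0.152]
top [ 0.5765 -0.028   0.0128]
0.02 35 [ 0.55  -0.115  0.034] [0.601 0.14  0.04 ] [0.561 0.093 0.037]
0.04 214 [0.56  0.052 0.04 ] [0.598 0.119 0.058] [0.577 0.086 0.048]
```

View pics/s4.png

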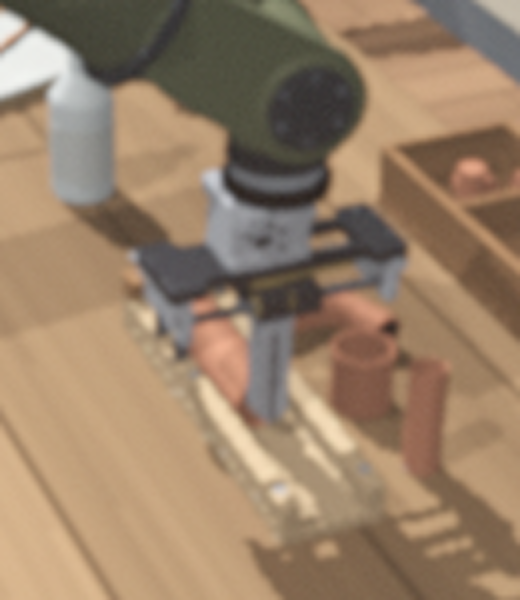

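The finger is behind the foot at (270,410) in the crop, and the pipe has moved to head y ≈ 0.119. The stop face is at about 0.141, so I continue gently.

>>> step_arm(
  plan=[
    {"dx":0.06,"dy":0,"dz":0,"rx":0,"ry":0,"rz":0,"claw":1},
    {"dx":0.06,"dy":0,"dz":0,"rx":0,"ry":0,"rz":0,"claw":1},
    {"dx":0.04,"dy":0,"dz":0,"rx":0,"ry":0,"rz":0,"claw":1},
    {"dx":0.02,"dy":0,"dz":0,"rx":0,"ry":0,"rz":0,"claw":1},
    {"dx":0.02,"dy":0,"dz":0,"rx":0,"ry":0,"rz":0,"claw":1},
    {"dx":0,"dy":0,"dz":0,"rx":0,"ry":0,"rz":0,"claw":1},
  ],
)

```text
time_s: 11.3
ee_pos: [0.577, -0.0076, 0.013]
eef_rot: [-3.142, -0.0, 1.554]
force: [0.7, 0.0, 0.8]
grip_width: 0.0003
grip_force: 0.0
```

>>> step_arm(
  plan=[
    {"dx":0.015,"dy":0,"dz":0,"rx":0,"ry":0,"rz":0,"claw":1},
    {"dx":0.015,"dy":0,"dz":0,"rx":0,"ry":0,"rz":0,"claw":1},
    {"dx":0,"dy":0,"dz":0,"rx":0,"ry":0,"rz":0,"claw":1},
  ],
)

```text
time_s: 11.6
ee_pos: [0.577, -0.006, 0.013]
eef_rot: [3.142, 0.002, 1.554]
force: [0.2, -8.8, -0.5]
grip_width: 0.0005
grip_force: 4.3
```

Force is 8.8 N, so the pipe is against the stop. I press slightly more, then back away and rise.

>>> step_arm(
  plan=[
    {"dx":0.01,"dy":0,"dz":0,"rx":0,"ry":0,"rz":0,"claw":1},
    {"dx":0,"dy":0,"dz":0,"rx":0,"ry":0,"rz":0,"claw":1},
    {"dx":-0.05,"dy":0,"dz":0,"rx":0,"ry":0,"rz":0,"claw":1},
    {"dx":-0.1,"dy":0,"dz":0,"rx":0,"ry":0,"rz":0,"claw":1},
    {"dx":-0.1,"dy":0,"dz":0,"rx":0,"ry":0,"rz":0,"claw":1},
    {"dx":0,"dy":0,"dz":-0.2,"rx":0,"ry":0,"rz":0,"claw":1},
    {"dx":0,"dy":0,"dz":-0.3,"rx":0,"ry":0,"rz":0,"claw":1},
    {"dx":0,"dy":0,"dz":-0.3,"rx":0,"ry":0,"rz":0,"claw":1},
    {"dx":0,"dy":0,"dz":-0.3,"rx":0,"ry":0,"rz":0,"claw":1},
    {"dx":0,"dy":0,"dz":0,"rx":0,"ry":0,"rz":0,"claw":1},
  ],
)

```text
time_s: 12.6
ee_pos: [0.5784, -0.0296, 0.1271]
eef_rot: [3.135, 0.0, 1.553]
force: [0.6, 0.0, -0.1]
grip_width: 0.0006
grip_force: 0.0
```

>>> step_arm(
  plan=[
    {"dx":0,"dy":-0.25,"dz":0,"rx":0,"ry":0,"rz":0,"claw":1},
    {"dx":0,"dy":-0.25,"dz":0,"rx":0,"ry":0,"rz":0,"claw":1},
    {"dx":0,"dy":-0.25,"dz":0,"rx":0,"ry":0,"rz":0,"claw":1},
    {"dx":0,"dy":-0.25,"dz":0,"rx":0,"ry":0,"rz":0,"claw":1},
    {"dx":0,"dy":0,"dz":0,"rx":0,"ry":0,"rz":0,"claw":1},
  ],
)

```text
time_s: 13.1
ee_pos: [0.4745, -0.0274, 0.1224]
eef_rot: [-3.14, -0.0, 1.553]
force: [-0.4, -0.9, -0.3]
grip_width: 0.0007
grip_force: 0.0
```

```bash
python3 -c "
from h import *
for n in('side','top'):
    p=pipe(n);C=cloud(p);i=p['img'].astype(int)
    m=(C[...,0]>.505)&(C[...,0]<.56)&(abs(C[...,1]-.072)<.035)&(C[...,2]>.036)&(C[...,2]<.13)&(i[...,0]<i[...,2]*1.2)
    for lo in np.arange(.04,.13,.015):
        q=C[m&(C[...,2]>=lo)&(C[...,2]<lo+.015)]
        if len(q)>2:print('keeper',lo.round(3),len(q),q.min(0).round(3),q.max(0).round(3))
cv2.imwrite('pics/s5.png',cv2.resize(p['img'][140:240,230:370,::-1],None,fx=5,fy=5,interpolation=2))"
```

```text
side [ 0.4759 -0.0275  0.1228]
0.02 35 [0.551 0.    0.034] [0.595 0.127 0.04 ] [0.56  0.029 0.038]
0.04 298 [ 0.55  -0.001  0.04 ] [0.6   0.139 0.056] [0.574 0.065 0.047]
keeper 0.04 10 [0.539 0.047 0.042] [0.545 0.09  0.055]
keeper 0.055 13 [0.536 0.046 0.055] [0.543 0.084 0.07 ]
keeper 0.07 4 [0.531 0.055 0.078] [0.534 0.062 0.081]
top [ 0.4767 -0.0275  0.1229]
0.02 56 [ 0.55  -0.136  0.034] [0.601 0.14  0.04 ] [0.564 0.094 0.037]
0.04 299 [0.557 0.012 0.04 ] [0.598 0.139 0.059] [0.579 0.092 0.048]
keeper 0.055 20 [0.541 0.054 0.056] [0.548 0.091 0.07 ]
keeper 0.07 10 [0.537 0.06  0.074] [0.542 0.086 0.082]
keeper 0.085 11 [0.528 0.062 0.088] [0.533 0.084 0.099]
keeper 0.1 22 [0.519 0.06  0.1  ] [0.528 0.087 0.115]
```

View pics/s5.png

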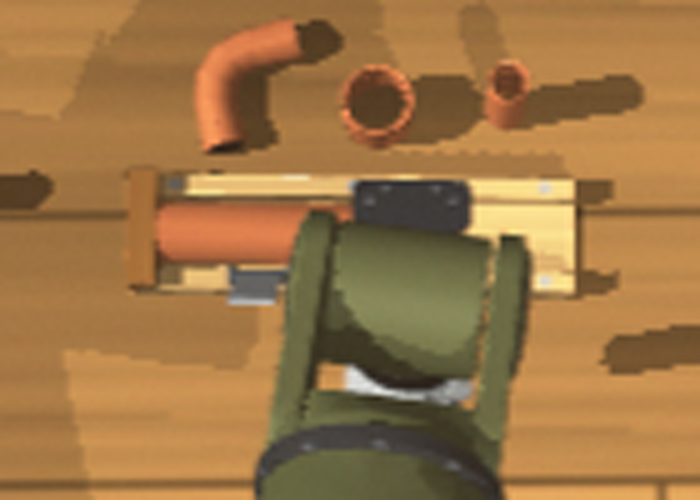

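The pipe's end meets the stop at (158,232) in the crop, and its head measures y ≈ 0.139. The keeper is at (253,285), centred at y 0.073, and leans outwards with its tip at x ≈ 0.52. I go behind it and push it inwards.

>>> step_arm(
  plan=[
    {"dx":0.25,"dy":0,"dz":0,"rx":0,"ry":0,"rz":0,"claw":1},
    {"dx":0.25,"dy":0,"dz":0,"rx":0,"ry":0,"rz":0,"claw":1},
    {"dx":0.25,"dy":0,"dz":0,"rx":0,"ry":0,"rz":0,"claw":1},
    {"dx":0.25,"dy":0,"dz":0,"rx":0,"ry":0,"rz":0,"claw":1},
    {"dx":0,"dy":0,"dz":0,"rx":0,"ry":0,"rz":0,"claw":1},
    {"dx":0,"dy":0,"dz":0.23,"rx":0,"ry":0,"rz":0,"claw":1},
    {"dx":0,"dy":0,"dz":0.23,"rx":0,"ry":0,"rz":0,"claw":1},
    {"dx":0,"dy":0,"dz":0,"rx":0,"ry":0,"rz":0,"claw":1},
    {"dx":0,"dy":0,"dz":0,"rx":0,"ry":0,"rz":0,"claw":1},
  ],
)

```text
time_s: 14.1
ee_pos: [0.4787, 0.0723, 0.0772]
eef_rot: [-3.141, 0.0, 1.553]
force: [1.2, 0.8, 1.0]
grip_width: 0.0002
grip_force: 0.0
```

>>> step_arm(
  plan=[
    {"dx":0,"dy":0.15,"dz":0,"rx":0,"ry":0,"rz":0,"claw":1},
    {"dx":0,"dy":0.15,"dz":0,"rx":0,"ry":0,"rz":0,"claw":1},
    {"dx":0,"dy":0.1,"dz":0,"rx":0,"ry":0,"rz":0,"claw":1},
    {"dx":0,"dy":0.1,"dz":0,"rx":0,"ry":0,"rz":0,"claw":1},
    {"dx":0,"dy":0.1,"dz":0,"rx":0,"ry":0,"rz":0,"claw":1},
    {"dx":0,"dy":0.1,"dz":0,"rx":0,"ry":0,"rz":0,"claw":1},
    {"dx":0,"dy":0,"dz":0,"rx":0,"ry":0,"rz":0,"claw":1},
  ],
)

```text
time_s: 14.8
ee_pos: [0.5493, 0.0715, 0.0769]
eef_rot: [3.141, -0.0, 1.554]
force: [-0.2, 0.3, -0.2]
grip_width: 0.0002
grip_force: 0.0
```

>>> step_arm(
  plan=[
    {"dx":0,"dy":0.1,"dz":0,"rx":0,"ry":0,"rz":0,"claw":1},
    {"dx":0,"dy":0.1,"dz":0,"rx":0,"ry":0,"rz":0,"claw":1},
    {"dx":0,"dy":0.1,"dz":0,"rx":0,"ry":0,"rz":0,"claw":1},
    {"dx":0,"dy":0.05,"dz":0,"rx":0,"ry":0,"rz":0,"claw":1},
    {"dx":0,"dy":0,"dz":0,"rx":0,"ry":0,"rz":0,"claw":1},
  ],
)

```text
time_s: 15.3
ee_pos: [0.584, 0.071, 0.0769]
eef_rot: [3.141, -0.0, 1.554]
force: [0.5, -0.1, -0.2]
grip_width: 0.0005
grip_force: 0.0
```

```bash
python3 -c "
from h import *
p=viewer.camera('side');C=cloud(p);i=p['img'].astype(int)
m=(C[...,0]>.505)&(C[...,0]<.62)&(abs(C[...,1]-.072)<.03)&(C[...,2]>.036)&(C[...,2]<.13)&(i[...,0]<i[...,2]*1.2)
for lo in np.arange(.04,.13,.015):
    q=C[m&(C[...,2]>=lo)&(C[...,2]<lo+.015)]
    if len(q)>2:print('keeper/finger',lo.round(3),len(q),q.min(0).round(3),q.max(0).round(3))
cv2.imwrite('pics/s6.png',cv2.resize(p['img'][130:230,270:380,::-1],None,fx=5,fy=5,interpolation=2))"
```

```text
keeper/finger 0.04 16 [0.54  0.05  0.042] [0.551 0.094 0.055]
keeper/finger 0.055 56 [0.541 0.049 0.055] [0.566 0.091 0.07 ]
keeper/finger 0.07 54 [0.556 0.055 0.07 ] [0.585 0.086 0.085]
keeper/finger 0.085 22 [0.574 0.055 0.085] [0.593 0.083 0.1  ]
keeper/finger 0.1 41 [0.571 0.053 0.1  ] [0.593 0.076 0.115]
keeper/finger 0.115 44 [0.57  0.053 0.116] [0.594 0.076 0.129]
```

View pics/s6.png

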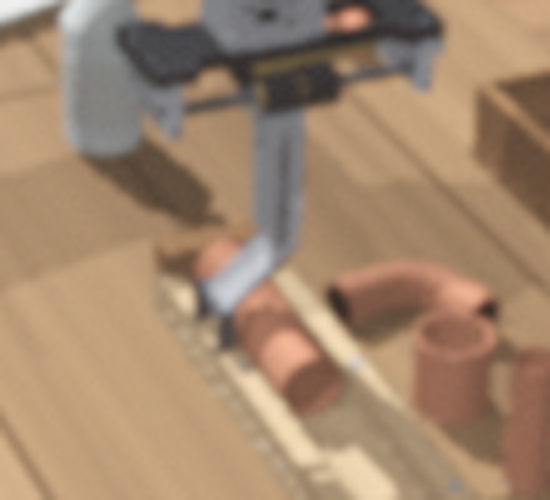

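The keeper is at about 45° over the pipe, with the finger on its upper face at (280,245) in the crop. Now I press down.

>>> step_arm(
  plan=[
    {"dx":0,"dy":0,"dz":0.06,"rx":0,"ry":0,"rz":0,"claw":1},
    {"dx":0,"dy":0,"dz":0.06,"rx":0,"ry":0,"rz":0,"claw":1},
    {"dx":0,"dy":0,"dz":0.06,"rx":0,"ry":0,"rz":0,"claw":1},
    {"dx":0,"dy":0,"dz":0.06,"rx":0,"ry":0,"rz":0,"claw":1},
    {"dx":0,"dy":0,"dz":0.04,"rx":0,"ry":0,"rz":0,"claw":1},
    {"dx":0,"dy":0,"dz":0,"rx":0,"ry":0,"rz":0,"claw":1},
  ],
)

```text
time_s: 15.95
ee_pos: [0.5829, 0.071, 0.0481]
eef_rot: [-3.14, 0.0, 1.554]
force: [0.7, 0.1, 0.2]
grip_width: 0.0004
grip_force: 0.0
```

>>> step_arm(
  plan=[
    {"dx":0,"dy":0,"dz":0.015,"rx":0,"ry":0,"rz":0,"claw":1},
    {"dx":0,"dy":0,"dz":0.015,"rx":0,"ry":0,"rz":0,"claw":1},
    {"dx":0,"dy":0,"dz":0,"rx":0,"ry":0,"rz":0,"claw":1},
  ],
)

```text
time_s: 16.25
ee_pos: [0.5833, 0.071, 0.0459]
eef_rot: [3.141, -0.0, 1.554]
force: [-0.5, 0.4, 0.4]
grip_width: 0.0006
grip_force: 0.0
```

>>> step_arm(
  plan=[
    {"dx":0,"dy":0,"dz":0.015,"rx":0,"ry":0,"rz":0,"claw":1},
    {"dx":0,"dy":0,"dz":0.01,"rx":0,"ry":0,"rz":0,"claw":1},
    {"dx":0,"dy":0,"dz":0,"rx":0,"ry":0,"rz":0,"claw":1},
  ],
)

```text
time_s: 16.55
ee_pos: [0.5833, 0.071, 0.0433]
eef_rot: [-3.142, 0.0, 1.554]
force: [0.2, 0.5, 0.7]
grip_width: 0.0003
grip_force: 0.2
```

>>> step_arm(
  plan=[
    {"dx":0,"dy":0,"dz":0.01,"rx":0,"ry":0,"rz":0,"claw":1},
    {"dx":0,"dy":0,"dz":0.01,"rx":0,"ry":0,"rz":0,"claw":1},
    {"dx":0,"dy":0,"dz":0,"rx":0,"ry":0,"rz":0,"claw":1},
  ],
)

```text
time_s: 16.85
ee_pos: [0.5834, 0.071, 0.0426]
eef_rot: [3.141, 0.0, 1.554]
force: [-5.6, -0.8, 12.2]
grip_width: 0.0003
grip_force: 6.5
```

12 N now. One small extra press, then up and clear.

>>> step_arm(
  plan=[
    {"dx":0,"dy":0,"dz":0.007,"rx":0,"ry":0,"rz":0,"claw":1},
    {"dx":0,"dy":0,"dz":0,"rx":0,"ry":0,"rz":0,"claw":1},
    {"dx":0,"dy":0,"dz":0,"rx":0,"ry":0,"rz":0,"claw":1},
  ],
)

```text
time_s: 17.15
ee_pos: [0.5835, 0.071, 0.0424]
eef_rot: [3.141, -0.0, 1.554]
force: [-8.7, -1.7, 19.0]
grip_width: 0.0005
grip_force: 9.6
```

>>> step_arm(
  plan=[
    {"dx":0,"dy":0,"dz":-0.05,"rx":0,"ry":0,"rz":0,"claw":1},
    {"dx":0,"dy":0,"dz":-0.2,"rx":0,"ry":0,"rz":0,"claw":1},
    {"dx":0,"dy":0,"dz":-0.4,"rx":0,"ry":0,"rz":0,"claw":1},
    {"dx":0,"dy":0,"dz":-0.4,"rx":0,"ry":0,"rz":0,"claw":1},
    {"dx":0,"dy":-0.4,"dz":-0.2,"rx":0,"ry":0,"rz":0,"claw":1},
    {"dx":0,"dy":-0.4,"dz":0,"rx":0,"ry":0,"rz":0,"claw":1},
    {"dx":0,"dy":-0.4,"dz":0,"rx":0,"ry":0,"rz":0,"claw":1},
    {"dx":0,"dy":-0.4,"dz":0,"rx":0,"ry":0,"rz":0,"claw":1},
    {"dx":0,"dy":-0.4,"dz":0,"rx":0,"ry":0,"rz":0,"claw":1},
    {"dx":0,"dy":0,"dz":0,"rx":0,"ry":0,"rz":0,"claw":1},
  ],
)

```text
time_s: 18.15
ee_pos: [0.3801, 0.0745, 0.1657]
eef_rot: [-3.141, 0.0, 1.554]
force: [1.1, 0.4, 0.6]
grip_width: 0.0004
grip_force: 0.0
```

```bash
python3 -c "
from h import *
for n in('side','top'):
    p=pipe(n);C=cloud(p);i=p['img'].astype(int)
    m=(C[...,0]>.53)&(C[...,0]<.62)&(abs(C[...,1]-.072)<.03)&(C[...,2]>.045)&(C[...,2]<.13)&(i[...,0]<i[...,2]*1.2)
    q=C[m];print('keeper',len(q),q.min(0).round(3),q.max(0).round(3))
    f=q[(q[:,0]>.555)];print('slope',np.polyfit(f[:,0],f[:,2],1) if len(f)>5 else f)
    print('stop',{k:C[int(r['rect'][1]+r['rect'][3])//2,int(r['rect'][0]+r['rect'][2])//2].round(3) for k in('coupling','stub','elbow','glue','flux','tape') for r in viewer.recognise(k,p)[:1]})
    cv2.imwrite('pics/e%s.png'%n,cv2.resize(p['img'][130:230,230:390,::-1],None,fx=4.5,fy=4.5,interpolation=2)[:290 if n=='side' else 450])
a=cv2.imread('pics/eside.png');b=cv2.imread('pics/etop.png');cv2.imwrite('pics/e.png',np.vstack([a,b[60:360]]))"
```

```text
side [0.3823 0.0745 0.1662]
0.02 36 [0.552 0.    0.034] [0.603 0.14  0.04 ] [0.56  0.05  0.037]
0.04 209 [0.551 0.    0.04 ] [0.602 0.14  0.053] [0.574 0.045 0.047]
keeper 156 [0.54  0.047 0.046] [0.608 0.099 0.062]
slope [-0.002943    0.05748163]
stop {'stub': array([ 0.66 , -0.108,  0.053]), 'elbow': array([0.692, 0.092, 0.015]), 'glue': array([0.586, 0.351, 0.081]), 'flux': array([ 0.595, -0.398,  0.048]), 'tape': array([ 0.46 , -0.473,  0.053])}
top [0.3837 0.0744 0.1655]
0.02 69 [ 0.55  -0.129  0.034] [0.604 0.14  0.04 ] [0.562 0.039 0.037]
0.04 333 [0.551 0.002 0.04 ] [0.598 0.139 0.059] [0.576 0.055 0.048]
keeper 175 [0.541 0.054 0.049] [0.605 0.091 0.065]
slope [-0.03694894  0.0788148 ]
stop {'coupling': array([0.578, 0.075, 0.057]), 'stub': array([ 0.683, -0.09 , -0.   ]), 'elbow': array([0.679, 0.09 , 0.003]), 'flux': array([ 0.621, -0.363,  0.049]), 'tape': array([ 0.468, -0.45 ,  0.06 ])}
```

View pics/e.png

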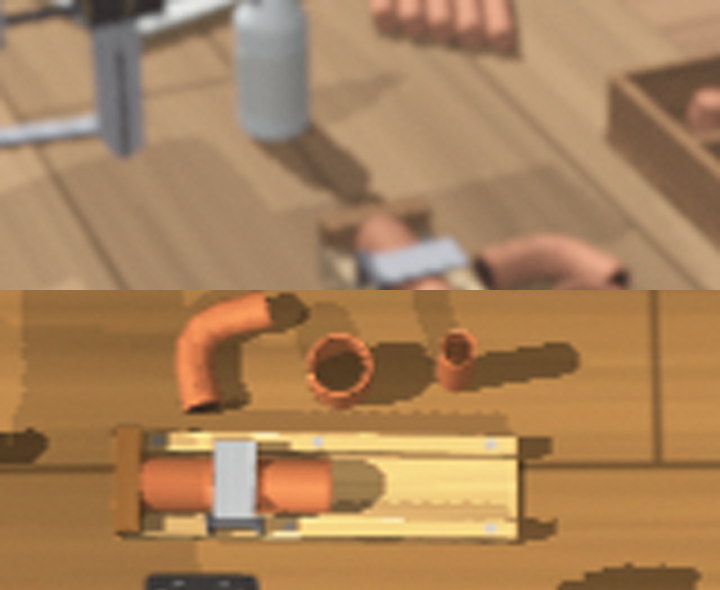

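The picture shows the keeper level across the pipe at (235,480), with its upper face at about 57.5 mm. The pipe's head is against the stop at (140,485), its foot is at y ≈ 0.001, and the bystanders haven't moved. I'm handing it in.

```bash
python3 -c "
from station import hand_in
print(hand_in())"
```

```text
the job is handed in; nothing more can be done
None
```

The job is handed in at about 18 s: the pipe lies in the trough with its head end against the stop, the keeper is pressed down flat on it, and the bystanders looked unmoved in the final pictures; no verdict came back.

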